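# Line up the robot gears by size on the sorting rail

### The arm

A 7-joint arm with a two-finger parallel gripper is mounted at the origin on the work surface. World frame = base frame: x ahead of the robot, y to its left, z up, the work surface at z = 0. Lengths are in m, angles in rad, forces in N, time in s.
With the tool pointing down it reaches from about 0.4 to 0.85 m from the base axis. Payload 4.5 kg.
Tool frame: the origin (TCP) lies between the finger pads; the fingertips stand 19 mm ahead of it and the grasp point (between the pads) is the TCP; z points along the fingers, y is the direction in which the jaws open and shut (so a half turn about z gives the same grasp; the last joint's range is limited). The gripper opens to 88 mm and grips with 3 to 60 N. Pads are 18 mm wide; open, the fingers measure 123 mm over their backs; the gripper's body (75 mm by 187 mm) begins 45 mm behind the grasp point.
Start: joints at [-1.069, 0.689, -0.195, 1.565, 0.157, 0.902, -0.215], TCP at [0.282, 0.558, 0.258] pointing down, gripper open.
Joint ranges: [-3.01, 3.01], [-0.46, 2.08], [-1.47, 1.51], [0.13, 2.56], [-1, 4.14], [0.04, 2.09], [-2.66, 2.66]. Speed limits (rad/s): [2.57, 2.57, 3.14, 3.14, 3.14, 3.14, 3.14].

### API

Orientations are given as a unit quaternion [x, y, z, w].
In Python, from plant import status, snapshot, finish_job, cut_out, tip_of gives the robot as it stands. The module is installed in compiled form; this text tells all that it offers.
- The arm moves only by the tool carry_out, never from a script. Its arguments are lists of equal length, an entry for each row: "linear": the shift along the world's x, y, z in m, a list of three; "roll": the turn about the world's z in rad. A call has 1 to 8 rows; each row is the pose to reach, as a shift and turn from the pose measured when the call began; what a row does not reach only later rows make up. A row lasts 1/12 s, in which the tool goes at most 41.7 mm and 7.16 degrees, less where a joint would pass 70% of its speed; a pose out of reach is approached as far as the arm can. A call with a gripper value outside its range is refused whole. "gripper" is the opening, from 0 (shut) to 1 (fully open), set as the call begins (left out, the last holds). The fingers move at their own pace and stop on an object; "grip_force" is the grip in N (left out, the last holds). Time passes only in rows, so rows that repeat a pose let the fingers close. It gives the time, the measured TCP pose, the force and the opening at its end, in the units of the state.
- status.get_state(): the state, without advancing time (a new reading comes with each control period).
- snapshot(name): name is "scene" or "top" or "wrist"; returns a dict with "img" (480x640x3 uint8, red, green, blue), "range_z" (480x640 float32, m along the optical axis (not along the pixel's ray), 0 where there is no reading), "fx", "fy", "cx", "cy" (pixels), "k1" (the pictures are not rectified: a ray, as slopes to the right and down, at radius r is drawn at 1 + k1 r^2 times it, then the intrinsics apply), "world_from_camera" (4x4, takes a point from camera to world coordinates). Camera axes: x right, y down, z forward; pixel columns grow to the right and rows downward; lengths in m; the calibration is good to about 2 mm. A picture is of the moment at which its call begins.
- finish_job(): hands the job in, once; it reports no verdict.
Trained networks look in a picture, given as the dict that the camera call returned (one of the last four; its "shot" number tells which), for a name from the list of things; names that differ only in an ending like _2 or _b are one class to them, and where a whole thing is asked for, a point or a joint stands for the part that bears it (a point fixed in the world has none). Each returns a list of dicts, best first, with "confidence" (0 to 1); they miss things now and then, are a little off and sometimes report something else, mostly with a low value. They report only what shows in the picture. A call takes as long as a camera call. They do not tell look-alikes from the thing itself.
- cut_out(picture, query): "region" (480x640 bool, what is visible of it) and "pixel" ([column, row] in pixels, amid what is visible of it).
- tip_of(picture, query): "pixel" ([column, row] in pixels: a listed point, or the origin of a listed thing).
The state is a dict: "clock": time; "q": joint angles; "qd": joint speeds; "joint_torque": joint torques, N m; "tool_pos": TCP position; "eef_rot": TCP orientation; "contact_force": force on the tool from outside, world axes, zero at the start; "moment": the same for the moment, N m; "opening": opening from 0.0 (shut) to 1.0 (fully open).
Only numpy, scipy, OpenCV 4.12 (cv2) and the standard library are available. Lean on these libraries where they do the work, as an engineer would, in place of code of your own. Each camera call takes 0.05 s, during which the arm holds its last target.

### The job

Line the four green gears up by size on the yellow spots of the aluminium rail: the smallest on the spot next to the red block, then the next larger on each following spot, the largest at the dark grey block's end. Each gear must lie flat, hub up, centred on its spot; set them down rather than dropping them, and leave the black motor that stands among them upright where it is.

Things in the scene. Friction and masses are not known exactly. Their poses are not given: they have to be found in the camera images.
- gear_36: green plastic spur gear lying flat, hub up: toothed disc 36 mm in diameter and 10 mm thick, with a bare-metal round hub 22 mm in diameter on top, from 10 to 40 mm above the underside; grip it by the hub. 24 to 38 g. Origin: centre of the underside, z up along the bore. The smallest of the four.
- gear_52: green plastic spur gear lying flat, hub up: toothed disc 52 mm in diameter and 10 mm thick, with a bare-metal round hub 22 mm in diameter on top, from 10 to 40 mm above the underside; grip it by the hub. 36 to 56 g. Origin: centre of the underside, z up along the bore. The second smallest.
- gear_68: green plastic spur gear lying flat, hub up: toothed disc 68 mm in diameter and 10 mm thick, with a bare-metal round hub 22 mm in diameter on top, from 10 to 40 mm above the underside; grip it by the hub. 52 to 81 g. Origin: centre of the underside, z up along the bore. The second largest.
- gear_84: green plastic spur gear lying flat, hub up: toothed disc 84 mm in diameter and 10 mm thick, with a bare-metal round hub 22 mm in diameter on top, from 10 to 40 mm above the underside; grip it by the hub. 72 to 112 g. Origin: centre of the underside, z up along the bore. The largest.
- mark_1: flat yellow spot 28 mm across with a black centre dot, on a fixed flat aluminium rail (100 x 460 mm, 6 mm thick, on the table); one end spot of a straight row mark_1, mark_2, mark_3, mark_4 along the rail, 95 mm apart. Origin: centre of the spot, on the rail's top face (6 mm above the table), z up, y along the row towards mark_4
- mark_2: flat yellow spot 28 mm across with a black centre dot, on a fixed flat aluminium rail (100 x 460 mm, 6 mm thick, on the table); the second of a straight row mark_1, mark_2, mark_3, mark_4 along the rail, 95 mm apart. Origin: centre of the spot, on the rail's top face (6 mm above the table), z up, y along the row towards mark_4
- mark_3: flat yellow spot 28 mm across with a black centre dot, on a fixed flat aluminium rail (100 x 460 mm, 6 mm thick, on the table); the third of a straight row mark_1, mark_2, mark_3, mark_4 along the rail, 95 mm apart. Origin: centre of the spot, on the rail's top face (6 mm above the table), z up, y along the row towards mark_4
- mark_4: flat yellow spot 28 mm across with a black centre dot, on a fixed flat aluminium rail (100 x 460 mm, 6 mm thick, on the table); the other end spot of a straight row mark_1, mark_2, mark_3, mark_4 along the rail, 95 mm apart. Origin: centre of the spot, on the rail's top face (6 mm above the table), z up, y along the row towards mark_4
- red_stop: fixed red plastic block 80 x 20 x 22 mm across one end of the rail, 72.5 mm beyond the end spot next to it, in line with the row; that end spot is mark_1 on some starts and mark_4 on others. A dark grey block of the same shape stands at the other end. Origin: centre of its underside, on the rail's top face
- motor: loose upright black motor standing among the gears: cylinder 36 mm in diameter, 45 mm high, with a steel boss and shaft on top up to 62 mm above the table. Origin: centre of its underside, z up
Mind the look-alikes: they are no part of the job. Leave any blue or purple look-alike of the gear_52 alone.

How it is judged:
At the end, for the whole second after the job is handed in: Counting from the red block, the gears lie in the order 36, 52, 68, 84 mm, each flat on the rail (within 0.08 rad), its centre within 12 mm of its spot's centre, released and at rest (((horizontal distance between red_stop and mark_1 below 0.15 m and horizontal distance between gear_36 and mark_1 below 0.012 m and horizontal distance between gear_52 and mark_2 below 0.012 m and horizontal distance between gear_68 and mark_3 below 0.012 m and horizontal distance between gear_84 and mark_4 below 0.012 m) or (horizontal distance between red_stop and mark_4 below 0.15 m and horizontal distance between gear_36 and mark_4 below 0.012 m and horizontal distance between gear_52 and mark_3 below 0.012 m and horizontal distance between gear_68 and mark_2 below 0.012 m and horizontal distance between gear_84 and mark_1 below 0.012 m)) and height (world z) of gear_36 between 0.003 and 0.01 m and angle between each of gear_36, gear_52, gear_68, gear_84's own z axis and vertical below 0.08 rad and linear speed of each of gear_36, gear_52, gear_68, gear_84 below 0.02 m/s and height (world z) of gear_52 between 0.003 and 0.01 m and height (world z) of gear_68 between 0.003 and 0.01 m and height (world z) of gear_84 between 0.003 and 0.01 m); the robot touches nothing.
It fails at once if the motor is shifted by more than 20 mm or tipped over (distance of motor from where it was at the start of the episode above 0.02 m or angle between motor's own z axis and vertical above 0.4 rad).
It fails at once if a gear is let go with its underside more than 45 mm above the table (dropped) ((height (world z) of gear_36 above 0.045 m and contact force between the fingers and gear_36 below 0.02 N) or (height (world z) of gear_52 above 0.045 m and contact force between the fingers and gear_52 below 0.02 N) or (height (world z) of gear_68 above 0.045 m and contact force between the fingers and gear_68 below 0.02 N) or (height (world z) of gear_84 above 0.045 m and contact force between the fingers and gear_84 below 0.02 N)).
It also fails if it takes over 93 s, if anything falls off the work surface, if the arm or the gripper's body presses on something with over 40 N, if the wrist force passes 120 N, or if a joint passes its speed limit or range.

## Working session

There is one attempt and no reset: what is moved stays moved. The work goes in short steps, Python scripts to look and compute and a tool call to move; the robot and the scene stay as the last step left them, time stands still between calls to the robot, and variables do not carry over. Pictures are saved under pics/ and viewed, and the job is handed in when it is done.

Besides the shell and the picture viewer there is one more tool, called after ">>>" as name(argument=value, ...), one argument or row to a line, values as JSON. carry_out: Moves the arm, as the interface text tells. Its arguments: {"type":"object","properties":{"linear":{"type":"array"},"roll":{"type":"array"},"gripper":{"type":"number"},"grip_force":{"type":"number"}},"required":["linear","roll"]}

```bash
mkdir -p pics; python3 - <<'E'
from plant import status,snapshot
import cv2,numpy as np
s=status.get_state();print(s)
for n in("scene","top"):
    p=snapshot(n);cv2.imwrite(f"pics/{n}0.png",p["img"][:,:,::-1]);print(n,p["fx"],p["fy"],p["cx"],p["cy"],p["k1"],np.round(p["world_from_camera"],3).tolist())
E
```

```text
{'clock': 0.0, 'q': array([-1.06919509,  0.68998491, -0.19450531,  1.56633552,  0.15733492,
        0.90246892, -0.21509747]), 'qd': array([-0.00025684, -0.00090038, -0.00020373,  0.00163282,  0.0005235 ,
        0.0011047 ,  0.00127408]), 'joint_torque': array([ 8.39677559e-04, -5.27554071e+01, -1.26672439e+00, -1.53435820e+01,
       -5.26903197e-02,  6.62354840e-03,  1.72882551e-04]), 'tool_pos': array([0.28161636, 0.55730322, 0.25691146]), 'eef_rot': array([ 2.31724534e-01,  9.72781028e-01, -8.91571914e-04, -1.30788640e-04]), 'contact_force': array([0.47069958, 0.60565157, 0.27283534]), 'moment': array([ 0.0037001 , -0.01451496,  0.02588231]), 'opening': 1.004034460719603}
scene 497.2844575307359 497.2844575307359 321.26083478582575 232.35673164166573 -0.10209261163279235 [[-0.784, 0.381, -0.49, 0.936], [0.62, 0.486, -0.616, 0.449], [0.003, -0.787, -0.617, 0.542], [0.0, 0.0, 0.0, 1.0]]
top 504.29434738516784 504.29434738516784 323.68866713048726 233.96033377950823 -0.060220238793791334 [[-0.001, -0.99, 0.139, 0.367], [-1.0, -0.0, -0.01, -0.056], [0.01, -0.139, -0.99, 0.99], [0.0, 0.0, 0.0, 1.0]]
```

View pics/scene0.png

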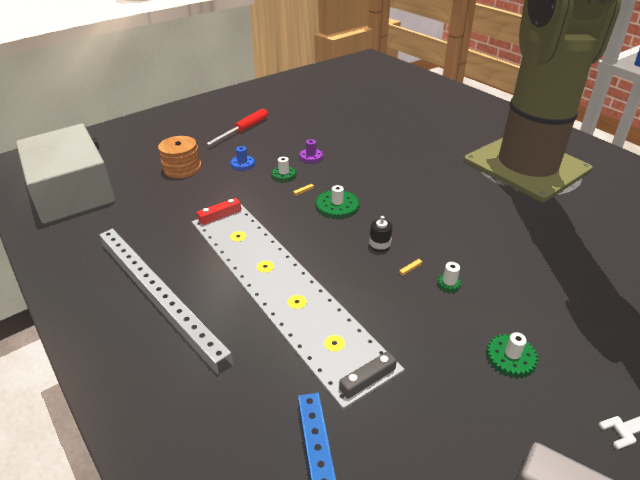

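View pics/top0.png

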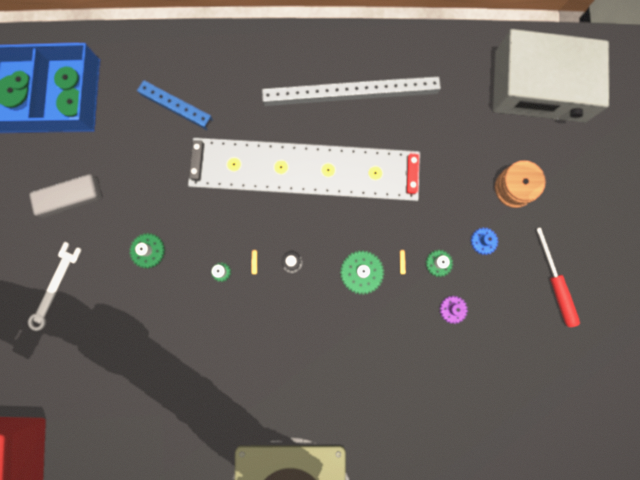

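The scene picture shows white-hubbed green gears, and the top picture puts them at (146,250), (220,272), (362,272) and (440,263). The blue (485,241) and purple (454,309) gears are look-alikes. The motor is at (292,262), the red block at (413,173) and the grey block at (196,160). More green gears sit in the blue tray at top left. Next I measure.

```bash
cat > h.py <<'E'
import numpy as np,cv2
from scipy.optimize import least_squares
def cloud(p):
    v,u=np.mgrid[0:480,0:640].astype(float)
    K=np.array([[p["fx"],0,p["cx"]],[0,p["fy"],p["cy"]],[0,0,1.]])
    xy=ray(p,np.stack([u.ravel(),v.ravel()],1)).reshape(480,640,2)
    z=p["range_z"];P=np.dstack([xy[...,0]*z,xy[...,1]*z,z])
    T=p["world_from_camera"];return P@T[:3,:3].T+T[:3,3]
def ray(p,uv):
    K=np.array([[p["fx"],0,p["cx"]],[0,p["fy"],p["cy"]],[0,0,1.]])
    return cv2.undistortPoints(np.asarray(uv,float).reshape(-1,1,2),K,np.array([p["k1"],0,0,0,0.])).reshape(-1,2)
def onplane(p,uv,h):
    r=ray(p,uv);d=np.c_[r,np.ones(len(r))];T=p["world_from_camera"];d=d@T[:3,:3].T
    return T[:3,3]+d*((h-T[2,3])/d[:,2])[:,None]
E
python3 - <<'E'
from plant import snapshot,cut_out,tip_of
from h import *
p=snapshot("top");C=cloud(p);hsv=cv2.cvtColor(p["img"],cv2.COLOR_RGB2HSV)
print("table z",np.median(C[330:400,300:400,2]))
g=cv2.inRange(hsv,(50,90,30),(85,255,255))
n,l,st,ce=cv2.connectedComponentsWithStats(g)
for i in range(1,n):
    if st[i,4]<60: continue
    cn,_=cv2.findContours((l==i).astype(np.uint8),0,1)
    c=max(cn,key=len)[:,0,:]
    W=onplane(p,c,0.010)[:,:2].astype(np.float32)
    (x,y),r=cv2.minEnclosingCircle(W)
    # hub top
    x0,y0,w,h=st[i,:4];s=np.s_[max(0,y0-15):y0+h+15,max(0,x0-15):x0+w+15]
    c3=C[s];m=(c3[...,2]>.033)&(c3[...,2]<.047)&(hsv[s][...,1]<60)
    v,u=np.nonzero(m)
    hub=None
    if len(u)>5:
        uv=np.c_[u+s[1].start,v+s[0].start]; hub=onplane(p,[uv.mean(0)],.04)[0,:2]
    print("green",np.round(ce[i]),"disc",x.__round__(4),y.__round__(4),"D",round(2000*r,1),"hub",hub,len(u),np.median(c3[m][:,2]) if m.any() else 0)
yl=cv2.inRange(hsv,(24,150,150),(35,255,255))
yl=cv2.morphologyEx(yl,cv2.MORPH_CLOSE,np.ones((5,5)))
n,l,st,ce=cv2.connectedComponentsWithStats(yl)
for i in range(1,n):
    if st[i,4]<40: continue
    print("yellow",np.round(ce[i],1),st[i,4],onplane(p,[ce[i]],.006).round(4))
for q in("mark_1","red_stop","motor"):
    for d in tip_of(p,q)[:5]:
        h=.006 if q!="motor" else 0
        print(q,np.round(d["pixel"],1),round(d["confidence"],2),onplane(p,[d["pixel"]],h).round(4))
im=p["img"][:,:,::-1];cr=cv2.resize(im[120:340,110:530],None,fx=1.9,fy=1.9,interpolation=2);cv2.imwrite("pics/crop1.png",cr)
w=snapshot("wrist");cv2.imwrite("pics/w0.png",w["img"][:,:,::-1])
E
```

```text
table z 0.0006391428218204265
green [67. 91.] disc 0.8053 0.4648 D 110.5 hub None 0 0
green [13. 89.] disc 0.8133 0.586 D 81.5 hub [0.8121136  0.56370434] 17 0.04005531380626781
green [148. 251.] disc 0.4724 0.2817 D 68.7 hub [0.47272401 0.28066389] 120 0.03971723481551381
green [362. 272.] disc 0.4303 -0.1396 D 83.0 hub [ 0.43085977 -0.13929206] 104 0.040841531678903475
green [437. 264.] disc 0.4475 -0.2908 D 51.8 hub [ 0.44825033 -0.29085304] 109 0.04087870630103985
green [224. 273.] disc 0.4304 0.1335 D 34.6 hub [0.43117859 0.13413822] 101 0.04052179740848383
mark_1 [282.  164.3] 0.69 [[0.6468 0.0181 0.006 ]]
mark_1 [326.9 170.7] 0.67 [[ 0.6336 -0.0722  0.006 ]]
mark_1 [235.7 163.9] 0.59 [[0.6477 0.1113 0.006 ]]
red_stop [406. 178.] 0.86 [[ 0.6189 -0.2311  0.006 ]]
motor [290.4 264. ] 0.71 [[ 4.465e-01 -1.000e-04  0.000e+00]]
```

View pics/crop1.png

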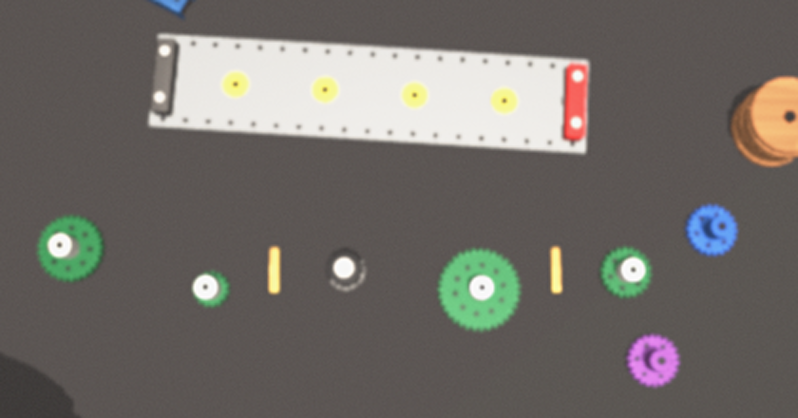

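View pics/w0.png

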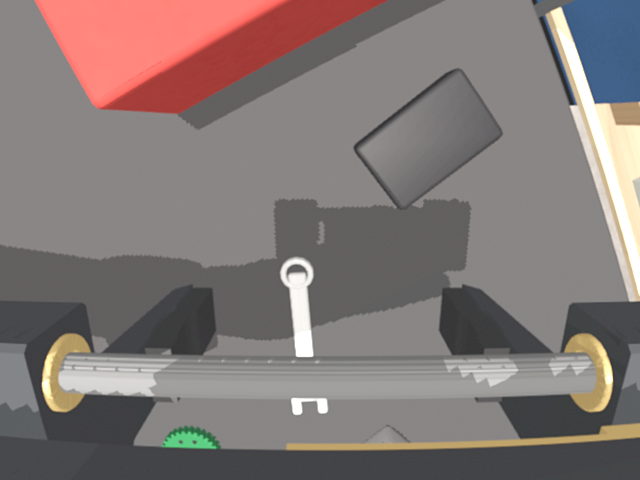

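The crop confirms four white-hubbed green gears, with measured diameters of 68.7, 34.6, 83.0 and 51.8 mm from left to right. They match 68, 36, 84 and 52. The blue and purple gears have coloured hubs, so they are excluded. Next I locate the marks accurately.

```bash
python3 - <<'E'
from plant import snapshot
from h import *
for n in("top","scene"):
    p=snapshot(n);hsv=cv2.cvtColor(p["img"],cv2.COLOR_RGB2HSV)
    yl=cv2.inRange(hsv,(24,90,120),(36,255,255))
    if n=="top": yl[:140]=0;yl[200:]=0
    nn,l,st,ce=cv2.connectedComponentsWithStats(cv2.morphologyEx(yl,cv2.MORPH_CLOSE,np.ones((5,5))))
    L=[]
    for i in range(1,nn):
        if st[i,4]<40: continue
        cn,_=cv2.findContours((l==i).astype(np.uint8),0,1);W=onplane(p,cn[0][:,0],.006)
        (x,y),r=cv2.minEnclosingCircle(W[:,:2].astype(np.float32))
        print(n,np.round(ce[i],1),onplane(p,[ce[i]],.006).round(4)[0],round(x,4),round(y,4),"D",round(2*r,4))
    if n=="scene":
        g=cv2.inRange(hsv,(50,90,30),(85,255,255));nn,l,st,ce=cv2.connectedComponentsWithStats(g)
        for i in range(1,nn):
            if st[i,4]<60: continue
            cn,_=cv2.findContours((l==i).astype(np.uint8),0,1);c=max(cn,key=len)[:,0]
            W=onplane(p,c,.01)[:,:2].astype(np.float32);print("green scene",ce[i].round(),cv2.minEnclosingCircle(W))
    C=cloud(p);
    if n=="top":
        s=C[240:285,270:315];m=s[...,2]>.03
        print("motor",np.c_[s[m].min(0),s[m].max(0)])
        q=s[(s[...,2]>.04)&(s[...,2]<.05)];print(q[:,:2].mean(0), "top", s[s[...,2]>.055][:,:2].mean(0))
E
```

```text
top [233.5 164. ] [0.6475 0.1158 0.006 ] 0.6475 0.1158 D 0.0236
top [280.6 166.8] [0.6415 0.0208 0.006 ] 0.642 0.0208 D 0.0234
top [327.9 169.7] [ 0.6357 -0.0741  0.006 ] 0.6358 -0.0742 D 0.0226
top [374.8 172.5] [ 0.63   -0.1685  0.006 ] 0.6303 -0.1683 D 0.0239
motor [[ 0.36716482  0.46759372]
 [-0.05566252  0.01333846]
 [ 0.03046821  0.99002041]]
[ 0.44958571 -0.00309612] top [ 0.40618067 -0.03072215]
scene [485.2 154.4] [ 0.0474 -0.0818  0.006 ] 0.0248 -0.0663 D 0.1621
scene [571.5 168.5] [-0.0578  0.0731  0.006 ] -0.0468 0.0636 D 0.1398
scene [302.8 188.2] [ 0.4508 -0.2196  0.006 ] 0.4499 -0.2198 D 0.0425
scene [237.8 235.9] [ 0.6301 -0.1679  0.006 ] 0.6302 -0.1681 D 0.0291
scene [265.  266.4] [ 0.6363 -0.0726  0.006 ] 0.6365 -0.0728 D 0.0286
scene [410.4 265.5] [0.4503 0.071  0.006 ] 0.4499 0.0711 D 0.0414
scene [296.7 301.5] [0.6421 0.022  0.006 ] 0.642 0.0218 D 0.0283
scene [334.1 342.7] [0.648  0.1166 0.006 ] 0.6478 0.1165 D 0.028
green scene [284. 175.] ((0.4519762694835663, -0.28448089957237244), 0.031165333464741707)
green scene [337. 205.] ((0.4362514317035675, -0.13456150889396667), 0.04754488915205002)
green scene [448. 285.] ((0.4361344575881958, 0.13915270566940308), 0.02135278284549713)
green scene [511. 358.] ((0.4771108031272888, 0.28598552942276), 0.037765540182590485)
```

Spot spacing comes out at 95 mm in both views, which is right. The red block is at the −y end.

| Gear | Gear position (x, y) | Target spot (x, y) |
|---|---|---|
| 36 | (.431, .134) | (.630, −.168) |
| 52 | (.448, −.291) | (.636, −.0735) |
| 68 | (.4725, .281) | (.642, .021) |
| 84 | (.4305, −.1395) | (.6475, .116) |

I start with gear 68, the nearest.

>>> carry_out(
  linear=[
    [0.015, -0.02, -0.005],
    [0.035, -0.05, -0.015],
    [0.06, -0.085, -0.03],
    [0.085, -0.12, -0.045],
    [0.11, -0.16, -0.06],
    [0.135, -0.195, -0.075],
    [0.16, -0.23, -0.09],
    [0.18, -0.26, -0.105],
  ],
  roll=[0, 0, 0, 0, 0, 0, 0, 0],
  gripper=0.6,
  grip_force=30,
)

```text
clock: 1.12
tool_pos: [0.4522, 0.3124, 0.16]
eef_rot: [0.232, 0.973, 0.0, 0.0]
contact_force: [0.9, 0.8, -0.5]
opening: 0.6
```

>>> carry_out(
  linear=[
    [0.01, -0.02, -0.015],
    [0.0203, -0.0314, -0.04],
    [0.0203, -0.0314, -0.06],
    [0.0203, -0.0314, -0.07],
    [0.0203, -0.0314, -0.07],
    [0.0203, -0.0314, -0.07],
  ],
  roll=[0, 0, 0, 0, 0, 0],
)

```text
clock: 1.62
tool_pos: [0.472, 0.2821, 0.0902]
eef_rot: [0.231, 0.973, 0.001, 0.0]
contact_force: [-0.7, -0.9, -0.1]
opening: 0.604
```

```bash
python3 - <<'E'
from plant import snapshot,status
import cv2
p=snapshot("wrist");cv2.imwrite("pics/w1.png",p["img"][:,:,::-1]);print(status.get_state()["tool_pos"])
E
```

```text
[0.47233216 0.28237478 0.09079648]
```

View pics/w1.png

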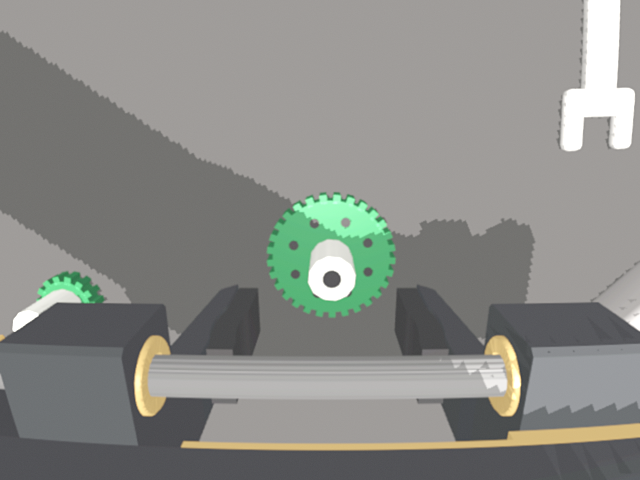

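The gear hub (332,278) lies centred between the fingers (about 327). Descending and gripping.

>>> carry_out(
  linear=[
    [0, -0.001, -0.015],
    [0, -0.001, -0.035],
    [0, -0.001, -0.05],
    [0, -0.001, -0.058],
    [0, -0.001, -0.058],
    [0, -0.001, -0.058],
  ],
  roll=[0, 0, 0, 0, 0, 0],
)

```text
clock: 2.17
tool_pos: [0.4725, 0.2821, 0.0336]
eef_rot: [0.231, 0.973, 0.002, 0.001]
contact_force: [0.7, 0.5, -0.6]
opening: 0.601
```

>>> carry_out(
  linear=[
    [0, 0, 0],
    [0, 0, 0],
    [0, 0, 0],
    [0, 0, 0],
    [0, 0, 0],
    [0, 0, 0],
  ],
  roll=[0, 0, 0, 0, 0, 0],
  gripper=0.0,
  grip_force=35,
)

```text
clock: 2.67
tool_pos: [0.4728, 0.2824, 0.034]
eef_rot: [0.231, 0.973, 0.002, 0.001]
contact_force: [-0.2, 0.6, 3.6]
opening: 0.238
```

>>> carry_out(
  linear=[
    [0, 0, 0.01],
    [0, 0, 0.03],
    [0.01, -0.015, 0.055],
    [0.025, -0.04, 0.08],
    [0.045, -0.07, 0.095],
    [0.065, -0.1, 0.1],
    [0.085, -0.13, 0.1],
    [0.105, -0.16, 0.1],
  ],
  roll=[0, 0, 0, 0, 0, 0, 0, 0],
)

```text
clock: 3.33
tool_pos: [0.5787, 0.1205, 0.1354]
eef_rot: [0.231, 0.973, 0.002, 0.002]
contact_force: [0.3, 1.4, -1.8]
opening: 0.238
```

```bash
python3 - <<'E'
from plant import status
s=status.get_state();print(s["tool_pos"],s["opening"],s["contact_force"])
E
```

```text
[0.57871155 0.1204915  0.13537378] 0.23812866109924152 [ 0.32597222  1.35719282 -1.81718154]
```

>>> carry_out(
  linear=[
    [0.02, -0.03, 0],
    [0.04, -0.06, 0],
    [0.055, -0.085, 0],
    [0.063, -0.099, -0.01],
    [0.063, -0.099, -0.03],
    [0.063, -0.099, -0.055],
    [0.063, -0.099, -0.075],
    [0.063, -0.099, -0.08],
  ],
  roll=[0, 0, 0, 0, 0, 0, 0, 0],
)

```text
clock: 4.0
tool_pos: [0.6384, 0.0222, 0.0517]
eef_rot: [0.23, 0.973, 0.001, -0.002]
contact_force: [0.2, 0.2, -0.7]
opening: 0.239
```

>>> carry_out(
  linear=[
    [0.003, -0.001, 0],
    [0.003, -0.001, -0.006],
    [0.003, -0.001, -0.0115],
    [0.003, -0.001, -0.0115],
    [0.003, -0.001, -0.0115],
    [0.003, -0.001, -0.0115],
  ],
  roll=[0, 0, 0, 0, 0, 0],
)

```text
clock: 4.5
tool_pos: [0.6417, 0.0213, 0.0408]
eef_rot: [0.23, 0.973, 0.001, -0.001]
contact_force: [0.8, -1.1, -0.9]
opening: 0.238
```

```bash
python3 - <<'E'
from plant import status,snapshot
from h import *
s=status.get_state();print(s["tool_pos"],s["opening"],s["contact_force"])
p=snapshot("scene");cv2.imwrite("pics/s2.png",cv2.resize(p["img"][150:420,150:480,::-1],None,fx=2,fy=2))
E
```

```text
[0.64165712 0.02125947 0.04082138] 0.2382809745797032 [ 0.79369361 -1.0633175  -0.93194706]
```

View pics/s2.png

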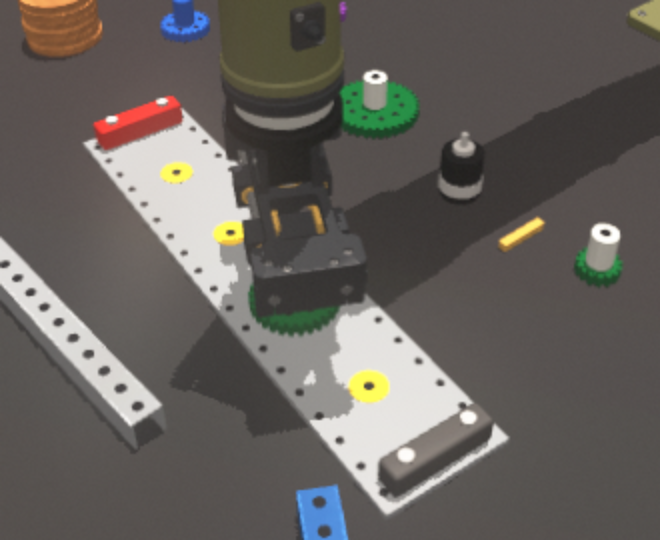

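The gear is low over its spot on the rail, about (295,300) in the crop. I lower it another millimetre, then release.

>>> carry_out(
  linear=[
    [0, 0, -0.0005],
    [0, 0, -0.001],
    [0, 0, -0.0015],
    [0, 0, -0.0015],
  ],
  roll=[0, 0, 0, 0],
)

```text
clock: 4.88
tool_pos: [0.6418, 0.0212, 0.04]
eef_rot: [0.23, 0.973, 0.001, -0.001]
contact_force: [-1.4, -0.5, 4.4]
opening: 0.239
```

>>> carry_out(
  linear=[
    [0, 0, 0],
    [0, 0, 0],
    [0, 0, 0],
    [0, 0, 0],
    [0, 0, 0.01],
    [0, 0, 0.03],
    [0, 0, 0.06],
    [0, 0, 0.09],
  ],
  roll=[0, 0, 0, 0, 0, 0, 0, 0],
  gripper=0.5,
)

```text
clock: 5.55
tool_pos: [0.6411, 0.0212, 0.1309]
eef_rot: [0.23, 0.973, 0.001, -0.002]
contact_force: [0.0, -0.1, -0.2]
opening: 0.498
```

>>> carry_out(
  linear=[
    [-0.02, 0.01, 0.005],
    [-0.05, 0.027, 0.005],
    [-0.085, 0.045, 0.005],
    [-0.12, 0.065, 0],
    [-0.155, 0.083, -0.01],
    [-0.185, 0.1, -0.02],
    [-0.205, 0.11, -0.03],
    [-0.21, 0.113, -0.04],
  ],
  roll=[0, 0, 0, 0, 0, 0, 0, 0],
)

```text
clock: 6.22
tool_pos: [0.4271, 0.1364, 0.0914]
eef_rot: [0.227, 0.974, 0.001, -0.004]
contact_force: [0.3, 0.1, 0.0]
opening: 0.502
```

```bash
cat > chk.py <<'E'
from plant import status,snapshot
from h import *
import sys
p=snapshot("top");C=cloud(p);hsv=cv2.cvtColor(p["img"],cv2.COLOR_RGB2HSV)
g=cv2.inRange(hsv,(50,90,30),(85,255,255))
n,l,st,ce=cv2.connectedComponentsWithStats(g)
for i in range(1,n):
    if st[i,4]<60 or ce[i][0]<105: continue
    cn,_=cv2.findContours((l==i).astype(np.uint8),0,1);c=max(cn,key=len)[:,0]
    z=.016 if ce[i][1]<205 else .010
    (x,y),r=cv2.minEnclosingCircle(onplane(p,c,z)[:,:2].astype(np.float32))
    x0,y0,w,h=st[i,:4];s=np.s_[max(0,y0-15):y0+h+15,max(0,x0-15):x0+w+15]
    c3=C[s];zz=z+.03;m=(abs(c3[...,2]-zz)<.004)&(hsv[s][...,1]<60);v,u=np.nonzero(m)
    hub=onplane(p,[[u.mean()+s[1].start,v.mean()+s[0].start]],zz)[0,:2].round(4) if len(u)>5 else None
    dz=C[...,2][l==i]
    print("green",ce[i].round(),"disc",round(x,4),round(y,4),"D",round(2e3*r,1),"hub",hub,"discz",np.median(dz).round(4))
for d in __import__("plant").tip_of(p,"motor")[:1]: print("motor",np.round(d["pixel"],1),onplane(p,[d["pixel"]],0)[0].round(4))
if len(sys.argv)>1: 
    w=snapshot("wrist");cv2.imwrite(f"pics/{sys.argv[1]}w.png",w["img"][:,:,::-1]);cv2.imwrite(f"pics/{sys.argv[1]}t.png",cv2.resize(p["img"][120:340,110:530,::-1],None,fx=1.9,fy=1.9))
print(status.get_state()["tool_pos"].round(4))
E
python3 chk.py a
```

```text
green [281. 167.] disc 0.6399 0.02 D 62.7 hub [0.6395 0.0207] discz 0.0162
green [361. 272.] disc 0.4304 -0.1394 D 82.8 hub [ 0.4309 -0.1393] discz 0.0107
green [437. 264.] disc 0.4475 -0.2908 D 51.8 hub [ 0.4485 -0.2913] discz 0.0108
motor [289.5 261.5] [0.4514 0.0017 0.    ]
[0.4311 0.1346 0.091 ]
```

View pics/aw.png

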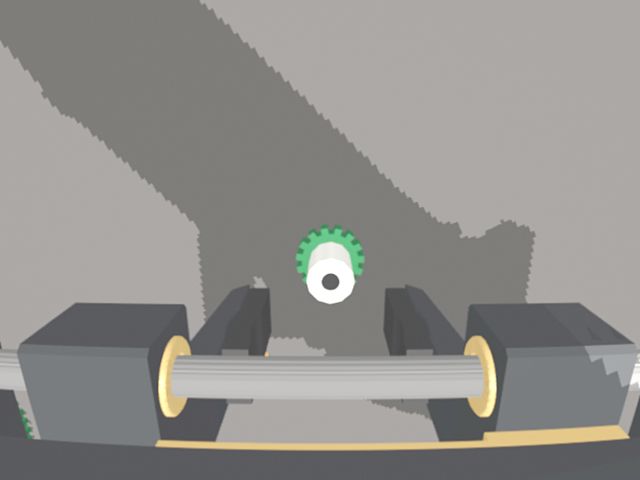

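View pics/at.png

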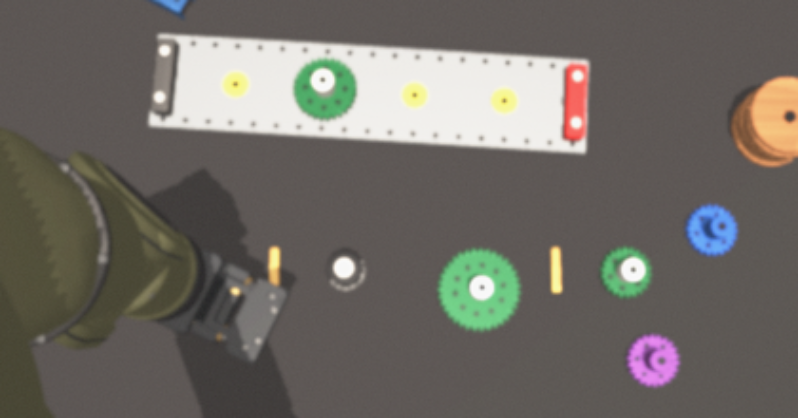

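Gear 68 sits 2 mm from its spot, flat, with its disc at z≈.016. Gear 36 is centred between the fingers at (330,282). Descending.

>>> carry_out(
  linear=[
    [0, 0, -0.015],
    [0, 0, -0.035],
    [0, 0, -0.05],
    [0, 0, -0.057],
    [0, 0, -0.057],
    [0, 0, -0.057],
  ],
  roll=[0, 0, 0, 0, 0, 0],
)

```text
clock: 6.87
tool_pos: [0.4343, 0.1337, 0.036]
eef_rot: [0.23, 0.973, -0.0, -0.001]
contact_force: [-0.7, -0.1, 0.3]
opening: 0.503
```

>>> carry_out(
  linear=[
    [0, 0, 0],
    [0, 0, 0],
    [0, 0, 0],
    [0, 0, 0],
    [0, 0, 0],
    [0, 0, 0],
  ],
  roll=[0, 0, 0, 0, 0, 0],
  gripper=0.0,
)

```text
clock: 7.37
tool_pos: [0.4354, 0.1335, 0.0364]
eef_rot: [0.231, 0.973, 0.0, -0.0]
contact_force: [2.0, -0.7, 3.3]
opening: 0.242
```

>>> carry_out(
  linear=[
    [0, 0, 0.01],
    [0, 0, 0.03],
    [0.01, 0, 0.055],
    [0.03, 0, 0.08],
    [0.055, -0.015, 0.1],
    [0.08, -0.04, 0.11],
    [0.1, -0.07, 0.11],
    [0.12, -0.1, 0.11],
  ],
  roll=[0, 0, 0, 0, 0, 0, 0, 0],
)

```text
clock: 8.03
tool_pos: [0.5563, 0.0326, 0.1473]
eef_rot: [0.23, 0.973, 0.001, -0.0]
contact_force: [0.1, -0.1, -0.2]
opening: 0.24
```

>>> carry_out(
  linear=[
    [0.01, -0.025, 0],
    [0.022, -0.055, 0],
    [0.034, -0.088, 0],
    [0.046, -0.12, 0],
    [0.058, -0.15, 0],
    [0.068, -0.178, 0],
    [0.075, -0.195, 0],
    [0.078, -0.203, -0.01],
  ],
  roll=[0, 0, 0, 0, 0, 0, 0, 0],
)

```text
clock: 8.7
tool_pos: [0.6354, -0.1744, 0.1379]
eef_rot: [0.233, 0.973, 0.0, 0.001]
contact_force: [-0.2, 0.3, -0.2]
opening: 0.241
```

```bash
python3 - <<'E'
from plant import status
s=status.get_state();print(s["tool_pos"],s["q"].round(2))
E
```

```text
[ 0.63541608 -0.17435036  0.13786096] [ 0.55  0.96 -0.69  1.54  0.73  0.91  0.71]
```

>>> carry_out(
  linear=[
    [-0.001, 0.004, -0.01],
    [-0.001, 0.004, -0.03],
    [-0.001, 0.004, -0.055],
    [-0.001, 0.004, -0.073],
    [-0.001, 0.004, -0.08],
    [-0.001, 0.004, -0.08],
    [-0.001, 0.004, -0.08],
  ],
  roll=[0, 0, 0, 0, 0, 0, 0],
)

```text
clock: 9.28
tool_pos: [0.6342, -0.1686, 0.0578]
eef_rot: [0.232, 0.973, 0.001, 0.001]
contact_force: [0.0, 0.1, 0.6]
opening: 0.235
```

>>> carry_out(
  linear=[
    [0, -0.001, -0.006],
    [0, -0.001, -0.012],
    [0, -0.001, -0.0155],
    [0, -0.001, -0.0155],
    [0, -0.001, -0.0165],
    [0, -0.001, -0.0165],
  ],
  roll=[0, 0, 0, 0, 0, 0],
)

```text
clock: 9.78
tool_pos: [0.6345, -0.1694, 0.0425]
eef_rot: [0.232, 0.973, 0.001, 0.001]
contact_force: [-2.4, 0.5, 7.0]
opening: 0.238
```

Contact at 7 N, so it is on the rail. Releasing.

>>> carry_out(
  linear=[
    [0, 0, 0],
    [0, 0, 0],
    [0, 0, 0],
    [0, 0, 0],
    [0, 0, 0.01],
    [0, 0, 0.03],
    [0, 0, 0.06],
    [0, 0, 0.09],
  ],
  roll=[0, 0, 0, 0, 0, 0, 0, 0],
  gripper=0.5,
)

```text
clock: 10.45
tool_pos: [0.6339, -0.1692, 0.1333]
eef_rot: [0.231, 0.973, 0.001, 0.0]
contact_force: [1.0, -0.4, 0.1]
opening: 0.495
```

>>> carry_out(
  linear=[
    [-0.02, -0.013, 0.005],
    [-0.05, -0.033, 0.005],
    [-0.085, -0.055, 0.005],
    [-0.12, -0.078, 0],
    [-0.15, -0.098, -0.01],
    [-0.175, -0.114, -0.02],
    [-0.1856, -0.122, -0.035],
    [-0.1856, -0.122, -0.043],
  ],
  roll=[0, 0, 0, 0, 0, 0, 0, 0],
)

```text
clock: 11.12
tool_pos: [0.4438, -0.2946, 0.0894]
eef_rot: [0.234, 0.972, -0.001, -0.002]
contact_force: [-0.1, 0.1, -0.5]
opening: 0.502
```

```bash
python3 chk.py b
```

```text
green [281. 167.] disc 0.6399 0.02 D 62.7 hub [0.6394 0.0208] discz 0.0162
green [361. 272.] disc 0.4304 -0.1395 D 82.8 hub [ 0.4309 -0.1392] discz 0.0106
green [437. 271.] disc 0.4386 -0.289 D 45.3 hub [ 0.4399 -0.288 ] discz 0.0104
motor [290.5 263.9] [ 4.467e-01 -3.000e-04  0.000e+00]
[ 0.45   -0.2901  0.0906]
```

View pics/bw.png

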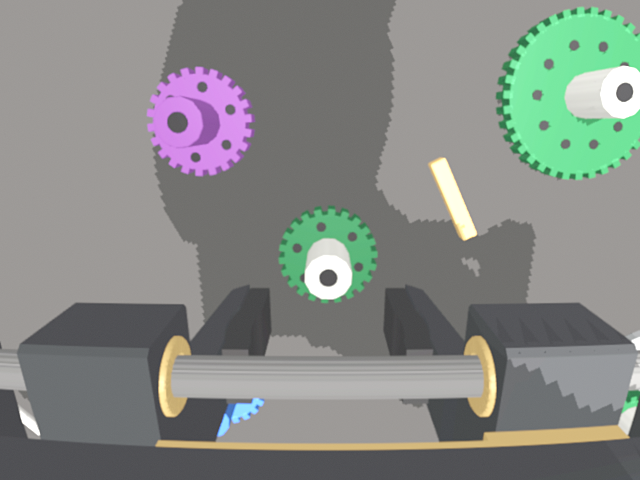

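View pics/bt.png

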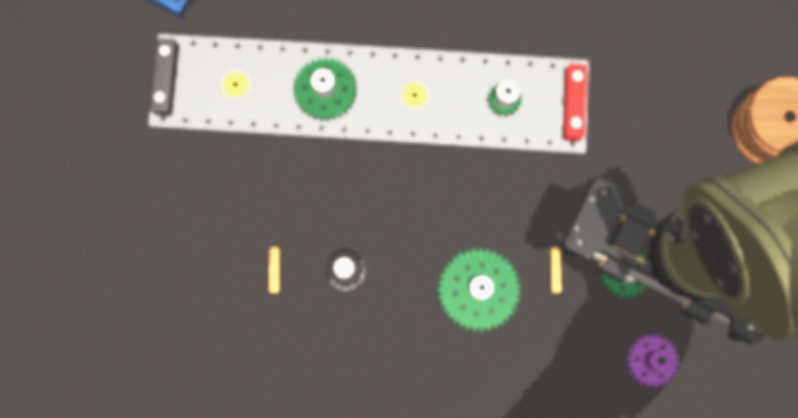

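Gear 36's disc is on its spot (crop 505,98). The green gear 52 is centred under the gripper at (328,278); purple (195,120) and blue (240,405) are clear of it. Descending.

>>> carry_out(
  linear=[
    [-0.001, -0.001, -0.015],
    [-0.001, -0.001, -0.035],
    [-0.001, -0.001, -0.05],
    [-0.001, -0.001, -0.057],
    [-0.001, -0.001, -0.057],
    [-0.001, -0.001, -0.057],
  ],
  roll=[0, 0, 0, 0, 0, 0],
)

```text
clock: 11.77
tool_pos: [0.4505, -0.2902, 0.0342]
eef_rot: [0.23, 0.973, 0.002, 0.002]
contact_force: [0.1, -0.9, 0.0]
opening: 0.497
```

>>> carry_out(
  linear=[
    [0, 0, 0],
    [0, 0, 0],
    [0, 0, 0],
    [0, 0, 0],
    [0, 0, 0],
    [0, 0, 0],
  ],
  roll=[0, 0, 0, 0, 0, 0],
  gripper=0.0,
)

```text
clock: 12.27
tool_pos: [0.4509, -0.2904, 0.0349]
eef_rot: [0.23, 0.973, 0.002, 0.002]
contact_force: [-0.1, 0.3, 6.6]
opening: 0.236
```

>>> carry_out(
  linear=[
    [0, 0, 0.01],
    [0, 0, 0.03],
    [0.01, 0.01, 0.055],
    [0.025, 0.03, 0.08],
    [0.045, 0.055, 0.1],
    [0.065, 0.08, 0.1],
    [0.085, 0.105, 0.1],
    [0.105, 0.13, 0.1],
  ],
  roll=[0, 0, 0, 0, 0, 0, 0, 0],
)

```text
clock: 12.93
tool_pos: [0.5565, -0.1594, 0.136]
eef_rot: [0.23, 0.973, 0.002, 0.003]
contact_force: [0.6, -0.3, -0.1]
opening: 0.241
```

>>> carry_out(
  linear=[
    [0.02, 0.021, 0],
    [0.042, 0.044, 0],
    [0.062, 0.065, 0],
    [0.076, 0.08, 0],
    [0.0815, 0.085, -0.005],
    [0.0815, 0.085, -0.025],
    [0.0815, 0.085, -0.05],
    [0.0815, 0.085, -0.065],
  ],
  roll=[0, 0, 0, 0, 0, 0, 0, 0],
)

```text
clock: 13.6
tool_pos: [0.636, -0.076, 0.0687]
eef_rot: [0.23, 0.973, 0.0, 0.001]
contact_force: [-0.5, -0.1, -1.0]
opening: 0.238
```

>>> carry_out(
  linear=[
    [0.002, 0.0015, -0.01],
    [0.002, 0.0015, -0.02],
    [0.002, 0.0015, -0.025],
    [0.002, 0.0015, -0.027],
    [0.002, 0.0015, -0.028],
    [0.002, 0.0015, -0.028],
    [0.002, 0.0015, -0.028],
  ],
  roll=[0, 0, 0, 0, 0, 0, 0],
)

```text
clock: 14.18
tool_pos: [0.6386, -0.0744, 0.0415]
eef_rot: [0.231, 0.973, 0.001, 0.002]
contact_force: [0.3, 0.1, -0.5]
opening: 0.235
```

>>> carry_out(
  linear=[
    [0, 0, -0.0005],
    [0, 0, -0.001],
    [0, 0, -0.0015],
    [0, 0, -0.0015],
  ],
  roll=[0, 0, 0, 0],
)

```text
clock: 14.52
tool_pos: [0.6392, -0.0743, 0.0409]
eef_rot: [0.231, 0.973, 0.001, 0.002]
contact_force: [-1.7, -1.0, 4.3]
opening: 0.235
```

>>> carry_out(
  linear=[
    [0, 0, 0],
    [0, 0, 0],
    [0, 0, 0],
    [0, 0, 0],
    [0, 0, 0.01],
    [0, 0, 0.03],
    [0, 0, 0.06],
    [0, 0, 0.09],
  ],
  roll=[0, 0, 0, 0, 0, 0, 0, 0],
  gripper=0.5,
)

```text
clock: 15.18
tool_pos: [0.6385, -0.0742, 0.1318]
eef_rot: [0.23, 0.973, 0.001, 0.001]
contact_force: [0.7, 0.5, 0.7]
opening: 0.497
```

Next gear 84 at (.4306, −.1394): shift (−.208, −.065).

>>> carry_out(
  linear=[
    [-0.02, -0.006, 0.005],
    [-0.05, -0.016, 0.005],
    [-0.085, -0.027, 0.005],
    [-0.12, -0.037, 0.005],
    [-0.155, -0.048, 0],
    [-0.185, -0.058, -0.01],
    [-0.203, -0.063, -0.025],
    [-0.208, -0.065, -0.04],
  ],
  roll=[0, 0, 0, 0, 0, 0, 0, 0],
)

```text
clock: 15.85
tool_pos: [0.4265, -0.1409, 0.0925]
eef_rot: [0.231, 0.973, -0.0, -0.0]
contact_force: [1.5, 0.5, 0.3]
opening: 0.496
```

>>> carry_out(
  linear=[
    [0, 0, 0],
    [0, 0, 0],
  ],
  roll=[0, 0],
)

```text
clock: 16.02
tool_pos: [0.4261, -0.1411, 0.0928]
eef_rot: [0.231, 0.973, -0.001, -0.0]
contact_force: [-0.6, 0.5, -0.4]
opening: 0.5
```

```bash
python3 chk.py c
```

```text
green [281. 167.] disc 0.6399 0.02 D 62.7 hub [0.6397 0.0206] discz 0.0163
green [328. 171.] disc 0.635 -0.0743 D 47.0 hub [ 0.6347 -0.0739] discz 0.0166
green [355. 286.] disc 0.4059 -0.1299 D 58.4 hub None discz 0.0106
motor [290.3 261.5] [4.514e-01 1.000e-04 0.000e+00]
[ 0.4282 -0.1405  0.0933]
```

View pics/cw.png

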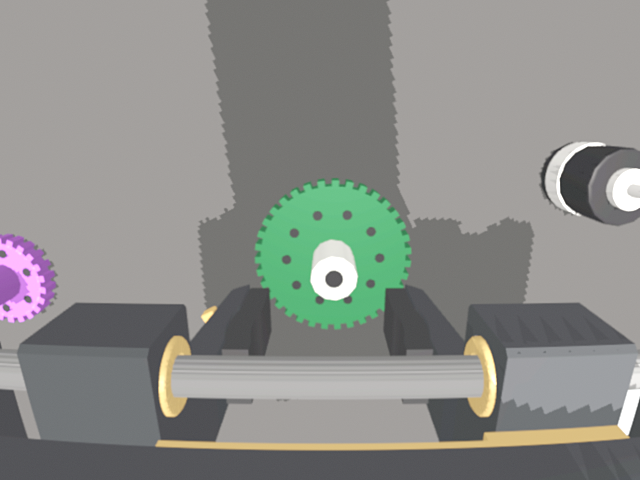

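View pics/ct.png

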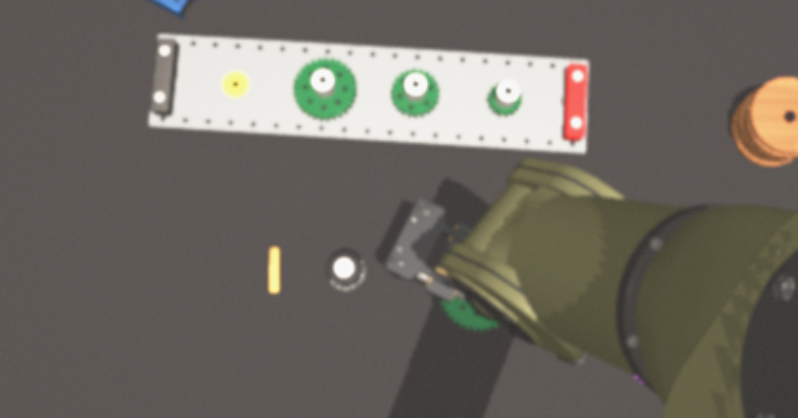

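The gripper is centred on gear 84 at (333,270), and the three placed gears look right. The motor is clear of the fingers. Descending.

>>> carry_out(
  linear=[
    [0.001, 0.001, -0.015],
    [0.001, 0.001, -0.035],
    [0.001, 0.001, -0.05],
    [0.001, 0.001, -0.058],
    [0.001, 0.001, -0.059],
    [0.001, 0.001, -0.059],
  ],
  roll=[0, 0, 0, 0, 0, 0],
)

```text
clock: 16.67
tool_pos: [0.4302, -0.1391, 0.0343]
eef_rot: [0.231, 0.973, 0.0, 0.002]
contact_force: [0.2, -0.0, 0.3]
opening: 0.492
```

>>> carry_out(
  linear=[
    [0, 0, 0],
    [0, 0, 0],
    [0, 0, 0],
    [0, 0, 0],
    [0, 0, 0],
    [0, 0, 0],
  ],
  roll=[0, 0, 0, 0, 0, 0],
  gripper=0.0,
  grip_force=45,
)

```text
clock: 17.17
tool_pos: [0.4307, -0.1391, 0.0349]
eef_rot: [0.231, 0.973, 0.0, 0.003]
contact_force: [-0.1, 0.6, 6.2]
opening: 0.238
```

>>> carry_out(
  linear=[
    [0, 0, 0.01],
    [0, 0, 0.03],
    [0.0, 0.0, 0.055],
    [0.015, 0.0, 0.08],
    [0.035, 0.005, 0.105],
    [0.06, 0.02, 0.12],
    [0.085, 0.04, 0.12],
    [0.11, 0.065, 0.12],
  ],
  roll=[0, 0, 0, 0, 0, 0, 0, 0],
)

```text
clock: 17.83
tool_pos: [0.5416, -0.0758, 0.1558]
eef_rot: [0.233, 0.972, -0.0, 0.003]
contact_force: [0.3, -0.1, -1.9]
opening: 0.235
```

>>> carry_out(
  linear=[
    [0.012, 0.022, 0],
    [0.028, 0.05, 0],
    [0.045, 0.08, 0],
    [0.062, 0.11, 0],
    [0.08, 0.142, 0],
    [0.095, 0.17, 0],
    [0.104, 0.187, 0],
    [0.106, 0.192, -0.01],
  ],
  roll=[0, 0, 0, 0, 0, 0, 0, 0],
)

```text
clock: 18.5
tool_pos: [0.6492, 0.1219, 0.1472]
eef_rot: [0.231, 0.973, 0.003, 0.005]
contact_force: [1.2, 0.6, 0.3]
opening: 0.238
```

>>> carry_out(
  linear=[
    [0, -0.002, -0.01],
    [0, -0.002, -0.03],
    [0, -0.002, -0.05],
    [0, -0.002, -0.07],
    [0, -0.002, -0.08],
    [0, -0.002, -0.08],
    [0, -0.002, -0.08],
  ],
  roll=[0, 0, 0, 0, 0, 0, 0],
)

```text
clock: 19.08
tool_pos: [0.6485, 0.1184, 0.0666]
eef_rot: [0.231, 0.973, 0.002, 0.004]
contact_force: [1.2, -0.5, -0.3]
opening: 0.234
```

>>> carry_out(
  linear=[
    [-0.001, -0.0024, -0.005],
    [-0.001, -0.0024, -0.013],
    [-0.001, -0.0024, -0.02],
    [-0.001, -0.0024, -0.0245],
    [-0.001, -0.0024, -0.0265],
    [-0.001, -0.0024, -0.0265],
    [-0.001, -0.0024, -0.0265],
  ],
  roll=[0, 0, 0, 0, 0, 0, 0],
)

```text
clock: 19.67
tool_pos: [0.6473, 0.1157, 0.041]
eef_rot: [0.231, 0.973, 0.001, 0.004]
contact_force: [-2.4, -1.3, 7.8]
opening: 0.24
```

Contact at 8 N. Releasing.

>>> carry_out(
  linear=[
    [0, 0, 0],
    [0, 0, 0],
    [0, 0, 0],
    [0, 0, 0],
    [0, 0, 0.01],
    [0, 0, 0.03],
    [0, 0, 0.06],
    [0, 0, 0.09],
  ],
  roll=[0, 0, 0, 0, 0, 0, 0, 0],
  gripper=0.5,
)

```text
clock: 20.33
tool_pos: [0.6467, 0.1156, 0.1318]
eef_rot: [0.231, 0.973, 0.001, 0.003]
contact_force: [1.0, -0.5, 0.5]
opening: 0.498
```

>>> carry_out(
  linear=[
    [-0.01, 0.015, 0.01],
    [-0.03, 0.04, 0.03],
    [-0.05, 0.07, 0.05],
    [-0.075, 0.105, 0.07],
    [-0.1, 0.14, 0.08],
    [-0.12, 0.17, 0.08],
    [-0.135, 0.19, 0.08],
    [-0.14, 0.2, 0.08],
  ],
  roll=[0, 0, 0, 0, 0, 0, 0, 0],
)

```text
clock: 21.0
tool_pos: [0.5017, 0.3214, 0.2131]
eef_rot: [0.227, 0.974, 0.003, 0.002]
contact_force: [-0.9, -0.8, -0.7]
opening: 0.498
```

>>> carry_out(
  linear=[
    [-0.02, 0.03, 0],
    [-0.04, 0.06, 0],
    [-0.06, 0.08, 0],
    [-0.07, 0.09, 0],
    [-0.07, 0.09, 0],
    [-0.07, 0.09, 0],
  ],
  roll=[0, 0, 0, 0, 0, 0],
)

```text
clock: 21.5
tool_pos: [0.4326, 0.41, 0.2128]
eef_rot: [0.227, 0.974, 0.002, 0.002]
contact_force: [0.2, -0.3, -0.0]
opening: 0.498
```

```bash
python3 chk.py d; python3 - <<'E'
from plant import snapshot
from h import *
p=snapshot("scene");cv2.imwrite("pics/s9.png",cv2.resize(p["img"][150:420,150:480,::-1],None,fx=2,fy=2))
p=snapshot("top");C=cloud(p)
hsv=cv2.cvtColor(p["img"],cv2.COLOR_RGB2HSV)
s=np.s_[160:195,360:395];m=(abs(C[s][...,2]-.046)<.004);v,u=np.nonzero(m);print("36 hub",onplane(p,[[u.mean()+360,v.mean()+160]],.046),m.sum())
E
```

```text
green [234. 164.] disc 0.6453 0.1139 D 79.7 hub [0.6455 0.1146] discz 0.0161
green [281. 167.] disc 0.6399 0.02 D 62.7 hub [0.6394 0.0207] discz 0.0163
green [328. 171.] disc 0.635 -0.0743 D 47.0 hub [ 0.6347 -0.0741] discz 0.0165
motor [291.5 261.7] [ 0.4511 -0.0022  0.    ]
[0.4342 0.4087 0.2127]
36 hub [[ 0.62812996 -0.16811201  0.046     ]] 98
```

View pics/dt.png

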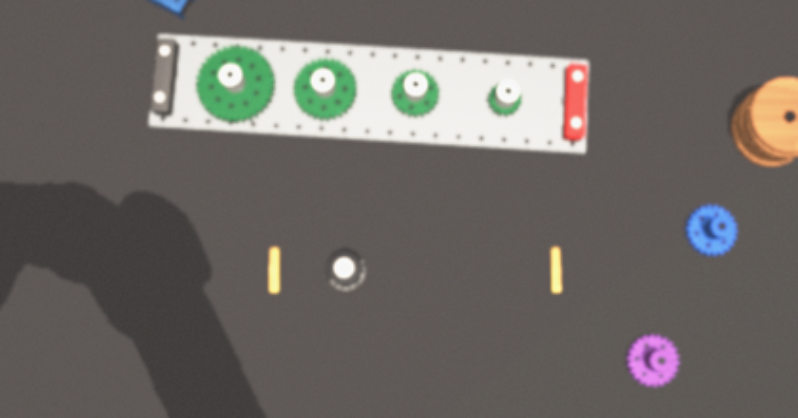

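View pics/s9.png

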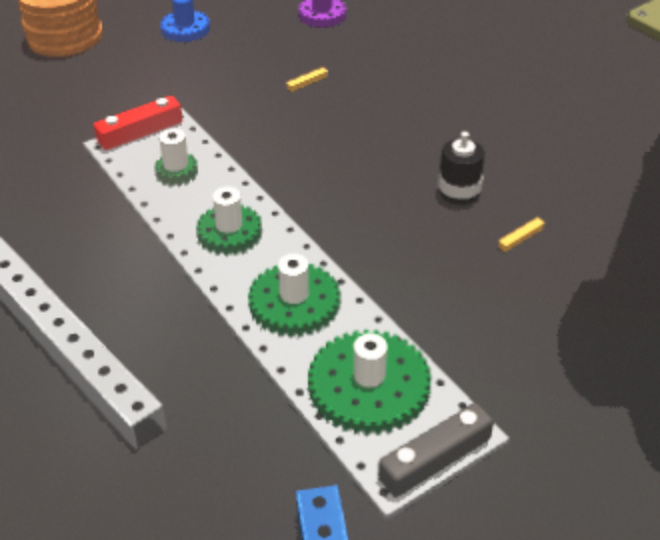

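All four gears lie flat in the order 36, 52, 68, 84 from the red block, within about 3 mm of their spots. The motor stands upright in its place, and the arm is clear of everything.

```bash
python3 -c "
from plant import finish_job;print(finish_job())"
```

```text
the job is handed in; nothing more can be done
None
```

I gripped each of the four green gears by its hub and set it on its spot on the rail, in the order 36, 52, 68, 84 mm from the red block. I handed the job in after about 22 s of robot time.

- **Gear positions:** the last top view put every gear about 1–3 mm from its spot. The hub and disc fits for 52, 68 and 84 agreed. The 36 mm gear was too small for the automatic disc check, so I measured it by its hub only.
- **Flat and at rest:** the disc tops of 52, 68 and 84 read about 16 mm above the table, as they should on the rail, and the 36 mm gear's hub top read within 4 mm of the expected 46 mm. All four look flat in the scene picture. I did not measure tilt or speed directly.
- **Motor and look-alikes:** the motor stands upright where it was, with its readings differing by only a few millimetres of detector noise. I did not touch the blue or purple gears.
- **Arm:** it ended clear of everything. No check failed, and the hand-in gave no verdict.

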